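# Torque the disc nut of the flat-lap glass grinder

## Robot

A 7-joint arm with a two-finger parallel gripper is mounted at the origin on the work surface. World frame = base frame: x ahead of the robot, y to its left, z up, the work surface at z = 0. Lengths are in m, angles in rad, forces in N, time in s.
With the tool pointing down it reaches from about 0.4 to 0.85 m from the base axis. Payload 4.5 kg.
Tool frame: the origin (TCP) lies between the finger pads; the fingertips stand 11 mm ahead of it and the grasp point (between the pads) lies 8 mm behind it (r.nose_length is the distance from the TCP to the fingertips, in m); z points along the fingers, y is the line along which they close (so a half turn about z gives the same grasp; the last joint's range is limited). The gripper opens to 88 mm and grips with 3 to 60 N. Pads are 18 mm wide; open, the fingers measure 123 mm over their backs; the gripper's body (75 mm by 187 mm) begins 45 mm behind the grasp point.
Start: joints at [1.224, 0.689, -0.195, 1.565, 0.157, 0.902, -0.215], TCP at [0.232, -0.58, 0.25] pointing down, gripper open.
Joint ranges: [-3.01, 3.01], [-0.46, 2.08], [-1.47, 1.51], [0.13, 2.56], [-1, 4.14], [0.04, 2.09], [-2.66, 2.66]. Speed limits (rad/s): [2.57, 2.57, 3.14, 3.14, 3.14, 3.14, 3.14].

## Interface

Orientations are given as a unit quaternion [x, y, z, w].
In Python, from plant import get_state, snapshot, camera_model, r gives the robot as it stands.
- The arm moves only by the shell command python3 -m inch 'ROWS' [FORCE]. ROWS is text: rows parted by semicolons, each of 7 numbers parted by spaces: the opening, from -1 (shut) to 1 (fully open), then the shift along the tool's x, y, z in m, then the turn, a rotation vector about the tool's x, y, z in rad. A call has 1 to 20 rows; each row shifts and turns the commanded pose from where the row before left it, along the tool's axes as they then stand; what a row does not reach is not made up. A row lasts 1/12 s, in which the tool goes at most 41.7 mm and 7.16 degrees, less where a joint would pass 70% of its speed; a pose out of reach is approached as far as the arm can. A call is refused whole if a number of a shift passes 0.0417 or a number of a turn 0.125, either way. A call with a gripper value outside its range is refused whole. The fingers move at their own pace and stop on an object; FORCE is the grip in N (left out, the last holds). Time passes only in rows, so rows that do not move let the fingers close. It gives the time, the measured TCP pose, the force, the opening and the grip force at its end, in the units of the state.
- get_state(): the state, without advancing time (a new reading comes with each control period).
- snapshot(name): name is "scene" or "top"; returns (picture, depth): 480x640x3 uint8, red, green, blue; 480x640 float32, m along the optical axis (not along the pixel's ray), 0 where there is no reading.
- camera_model(name): a dict with "intrinsics" (3x3 intrinsics, pixels), "view" (4x4, takes a point from world to camera coordinates). Camera axes: x right, y down, z forward; pixel columns grow to the right and rows downward; lengths in m; the calibration is good to about 2 mm. A picture is of the moment at which its call begins. camera_model takes no time and is no camera call.
- r.finish_job(): hands the job in; it is judged then, once.
The state is a dict: "clock": time; "q": joint angles; "qd": joint speeds; "joint_torque": joint torques, N m; "tool_pos": TCP position; "eef_rot": TCP orientation; "contact_force": force on the tool from outside, world axes, zero at the start; "moment": the same for the moment, N m; "opening": opening from 0.0 (shut) to 1.0 (fully open); "finger_force": force on a finger pad.
Only numpy, scipy, OpenCV 4.12 (cv2) and the standard library are available. Lean on these libraries where they do the work, as an engineer would, in place of code of your own. Each camera call takes 0.05 s, during which the arm holds its last target. There are 200 camera calls.

## Task

A new diamond disc has been put on the glass grinder and its big hex nut is only finger-tight. Take the break-back torque wrench from its wooden rest, seat its socket fully down over the nut, and tighten the nut clockwise (seen from above) until the wrench handle gives at its joint; stop there, without forcing the bent handle on to its end stop, and never knock the socket hard on the disc. Then ease off, lift the wrench away and lay it back in its rest as it was, leaving the nut tight and the other things on the bench where they are.

Things in the scene. Friction and masses are not known exactly. Their poses are not given: they have to be found in the camera images.
- wrench: Break-back torque wrench, 300 mm long, 0.5 kg, loose, laid in its rest socket down. Origin: centre of the socket's mouth; z up the socket's axis; straight handle along -x, its centreline 62 mm above the mouth. Socket 50 mm wide outside, hexagon 38 mm across flats inside (flats at +x and -x), hollow for 34 mm above the mouth. Head 42 mm wide, top 76 mm above the mouth. Balances about 100 mm from the socket axis.
- wrench_handle (a joint): The breakaway joint, handle against head: a vertical pin 45 mm from the socket axis. 0 = straight. At set torque (1.8 N m at the pin; 9 to 16 N sideways at wrench_grip, less if the hand also twists) the handle tips clockwise: the value grows, with little more force, to a hard end stop at 0.30 rad; over 0.08 is a clear click. A spring straightens it when unloaded. A light grip (20 to 40 N) lets it tip most freely.
- wrench_grip (a point): Point on the handle's centreline 160 mm from the socket axis, midway between the saddles of the rest. The handle here is a rubber grip 28 mm wide, 30 mm high, from 105 to 285 mm from the socket axis. Axes as the wrench's (x to the head) while the handle is straight.
- nut_foot (a point): Hex nut on the grinder's spindle: centre of its underside, on its axis, 106 mm above the bench, z up. 36 mm across flats (flats at the point's +x and -x), 19 mm high, chamfered on top; the 19 mm spindle end stands 9 mm above it. A seated socket has its mouth here. It turns stiffly (1 N m) until it comes up hard, after some 15 to 47 degrees (unknown, not seen), and stays where left.
- nut_corner (a point): One corner of the nut, at the top of its flats, 20.8 mm from its axis.
- lap: The flat-lap glass grinder, fixed: a grey box 225 mm square with a round black pan, 216 mm wide, rim 104 mm above the bench, the disc and nut in its middle. The spindle is locked. Origin on the bench under the nut's axis.
- disc: The new diamond disc: a flat grey disc 152 mm wide, 6 mm thick, fixed. Origin: centre of its underside, 96 mm above the bench. A separate 60 mm washer, 4 mm thick, lies on it under the nut; the washer's top is level with nut_foot and a seated socket stands on it.
- rest: Wooden rest of the wrench, fixed: a board 215 by 70 mm with two upright saddles at x = +88 and -95 mm, 18 mm thick, their flared cheeks 35 mm apart below, 50 above, rising about 6 mm past the handle's centreline. Origin on the bench under wrench_grip; head of the laid wrench along +x. Laid, the wrench's origin is at x = 160, y = 0, z = 16 mm here and its handle's centreline 78 mm up.
- flux_jar: Bystander: small round amber glass jar with steel lid, 48 mm wide, 55 mm high, loose. Origin under its middle.
- foil_roll: Bystander: flat roll of copper foil, 66 mm wide, 8 mm high, loose. Origin under its middle.
- spanner: Bystander: flat open-ended spanner, 160 mm long, loose, not the tool for this job. Origin under its middle.
Things that resemble listed ones, but are neither listed nor needed, are in the scene too. Leave any turquoise or yellow look-alike of the rest alone.

How it is judged:
On the way, in this order (a step that is already met when the one before it is completed fails the run):
1. the socket is seated fully down over the nut, handle still straight (distance between wrench and nut_foot below 0.006 m and angle between wrench's own z axis and vertical below 0.15 rad and value of joint wrench_handle below 0.05 rad), for 0.2 s.
2. with the socket on the nut, the nut is turned tight until the wrench handle gives at its joint (distance between wrench and nut_foot below 0.009 m and value of joint wrench_handle above 0.08 rad and distance of nut_corner from where it was at the start of the episode above 0.005 m), for 0.1 s.
At the end, for the whole second after the job is handed in: Nut left tight (its corner over 5 mm on from its start). Wrench straight (joint under 0.03 rad), upright within 0.1 rad, still, released, lying in both saddles of its rest: origin within 15 mm of its laid place along and across the rest, 8 to 22 mm above the bench (value of joint wrench_handle below 0.03 rad and x of wrench in the frame of rest between 0.145 and 0.175 m and y of wrench in the frame of rest between -0.015 and 0.015 m and z of wrench in the frame of rest between 0.008 and 0.022 m and angle between wrench's own z axis and vertical below 0.1 rad and linear speed of wrench below 0.02 m/s and distance of nut_corner from where it was at the start of the episode above 0.005 m); the robot touches nothing.
It fails at once if the handle is forced on to its end stop after it has given (joint over 0.26 rad): the nut is over-tightened (value of joint wrench_handle above 0.26 rad).
It fails at once if the wrench is knocked or pressed hard on the face of the disc (over 40 N) (contact force between wrench and disc above 40 N).
It fails at once if a bystander is pushed out of its place (over 30 mm) (distance of any of flux_jar, foil_roll, spanner from where it was at the start of the episode above 0.03 m).
It also fails if it takes over 72 s, if anything falls off the work surface, if the arm or the gripper's body presses on something with over 40 N, if the wrist force passes 120 N, or if a joint passes its speed limit or range.

## Working session

There is one attempt and no reset: what is moved stays moved. The work goes in short steps, Python scripts to look and compute and a shell command to move; the robot and the scene stay as the last step left them, time stands still between calls to the robot, and variables do not carry over. Pictures are saved under pics/ and viewed, at most 11 in all, crops included, and the job is handed in when it is done.

```bash
mkdir -p pics; ls
python3 - <<'E'
from plant import *
import cv2,numpy as np
for n in("scene","top"):
    p,d=snapshot(n);cv2.imwrite(f"pics/{n}0.png",p[:,:,::-1]);np.save(f"pics/{n}0.npy",d)
    c=camera_model(n);print(n,c["intrinsics"],np.linalg.inv(c["view"]).round(3))
s=get_state();print(s)
E
```

```text
pics
scene [[551.27717502   0.         320.63822683]
 [  0.         551.27717502 248.04860129]
 [  0.           0.           1.        ]] [[-0.707  0.607 -0.364  0.846]
 [ 0.707  0.604 -0.367  0.357]
 [-0.003 -0.517 -0.856  0.887]
 [ 0.     0.     0.     1.   ]]
top [[434.14399335   0.         318.55122416]
 [  0.         434.14399335 237.72578034]
 [  0.           0.           1.        ]] [[ 0.028 -0.984  0.174  0.378]
 [-0.999 -0.024  0.024 -0.002]
 [-0.019 -0.175 -0.984  0.967]
 [ 0.     0.     0.     1.   ]]
{'clock': 0.1, 'q': array([ 1.22381834,  0.68988096, -0.19454414,  1.56622742,  0.15729017,
        0.90252234, -0.21511688]), 'qd': array([-0.00056566, -0.00150742, -0.00027768, -0.00338732,  0.00025265,
        0.00190281,  0.00224593]), 'joint_torque': array([-3.52036179e-03, -5.28498244e+01, -1.27179433e+00, -1.53837222e+01,
       -5.26128849e-02,  1.94340952e-03,  3.52704114e-05]), 'tool_pos': array([ 0.23204576, -0.57973395,  0.24900615]), 'eef_rot': array([ 9.81923705e-01,  1.89275352e-01, -2.05737229e-04, -7.97283395e-04]), 'contact_force': array([-0.10746198,  0.37107722, -0.08742957]), 'moment': array([ 0.01763937,  0.02720034, -0.02424837]), 'finger_force': 0.0, 'opening': 1.0001612209764226}
```

View pics/top0.png

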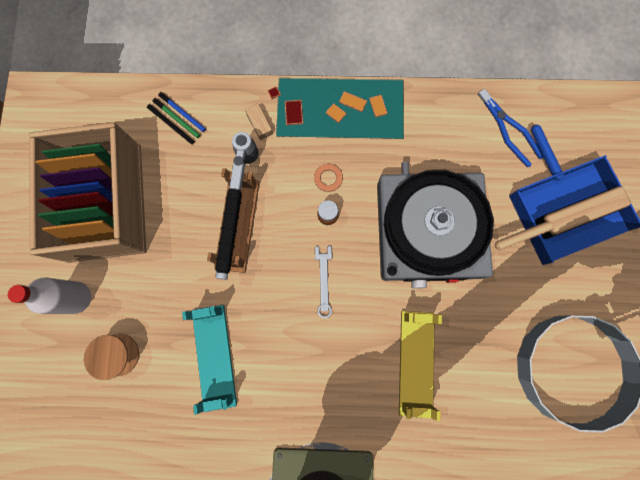

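View pics/scene0.png

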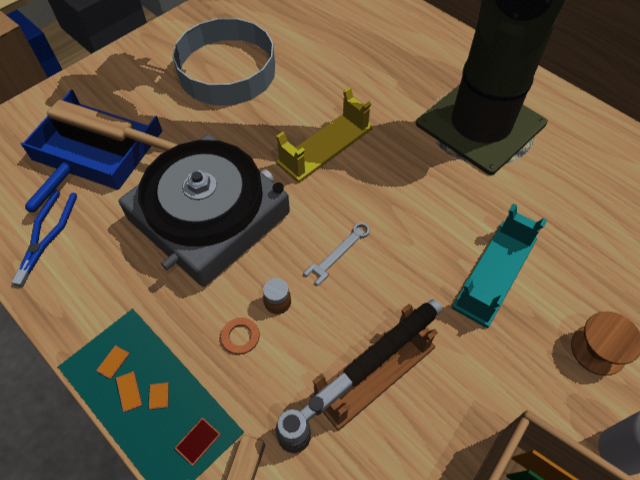

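```bash
cat > h.py <<'E'
from plant import *
import cv2,numpy as np
def ray(n,uv,z):
    c=camera_model(n);T=np.linalg.inv(c["view"]);uv=np.atleast_2d(uv).astype(float)
    d=np.c_[uv,np.ones(len(uv))]@np.linalg.inv(c["intrinsics"]).T@T[:3,:3].T
    o=T[:3,3];return o+d*((np.asarray(z)-o[2])/d[:,2])[:,None]
def proj(n,P):
    c=camera_model(n);P=np.atleast_2d(P);q=(np.c_[P,np.ones(len(P))]@c["view"].T)[:,:3]@c["intrinsics"].T
    return q[:,:2]/q[:,2:]
def cloud(n,d):
    c=camera_model(n);v,u=np.mgrid[:480,:640];K=c["intrinsics"]
    p=np.stack([(u-K[0,2])/K[0,0]*d,(v-K[1,2])/K[1,1]*d,d,np.ones_like(d)],-1)
    return (p@np.linalg.inv(c["view"]).T)[...,:3]
E
python3 - <<'E'
from h import *
a=cv2.imread("pics/top0.png");b=cv2.imread("pics/scene0.png")
f=lambda i,x,y,w,h,s:cv2.resize(i[y:y+h,x:x+w],None,fx=s,fy=s,interpolation=cv2.INTER_CUBIC)
o=np.zeros((600,800,3),np.uint8)
o[:560,:320]=f(a,195,130,80,140,4);o[:256,330:650]=f(a,420,200,40,32,8);o[300:556,330:730]=f(b,170,165,50,32,8)
cv2.imwrite("pics/c1.png",o)
d=np.load("pics/top0.npy");P=cloud("top",d);hsv=cv2.cvtColor(a,cv2.COLOR_BGR2HSV)
# black grip
m=(a.max(2)<60);m[:, :200]=0;m[:,270:]=0;m[:180]=0;m[290:]=0;m&=(P[...,2]>.065)
v,u=np.nonzero(m);print(len(u));G=ray("top",np.c_[u,v],.085)
r_=cv2.minAreaRect((G[:,:2]*1e3).astype(np.float32));print("grip rect mm",r_, cv2.boxPoints(r_))
Q=P[m];print(Q[:,2].min(),Q[:,2].max())
# disc
for (x0,x1,y0,y1) in[(375,500,160,290)]:
    S=np.zeros(m.shape,bool);S[y0:y1,x0:x1]=1
    dm=S&(a.min(2)>110)&(np.abs(P[...,2]-.102)<.006)
    c=max(cv2.findContours(dm.astype(np.uint8),0,1)[0],key=cv2.contourArea)
    W=ray("top",c[:,0],.102)[:,:2]*1e3;print("disc",cv2.minEnclosingCircle(W.astype(np.float32)),cv2.fitEllipse(W.astype(np.float32)))
    for lo,hi in((.12,.128),(.129,.14)):
        n=S&(P[...,2]>lo)&(P[...,2]<hi);print(n.sum(),P[n].mean(0))
E
```

```text
1232
grip rect mm ((555.56884765625, 205.7451171875), (32.9528923034668, 197.11766052246094), 84.49382019042969) [[455.88382 198.80173]
 [652.0919  179.88766]
 [655.2539  212.6885 ]
 [459.04578 231.60257]]
0.06514293846053221 0.9672172143022374
disc ((572.7592163085938, -224.23045349121094), 75.11554718017578) ((572.7528076171875, -224.05014038085938), (147.78744506835938, 148.1373291015625), 70.06056213378906)
207 [ 0.57143604 -0.22226567  0.12450098]
76 [ 0.57197008 -0.22324985  0.13407839]
```

View pics/c1.png

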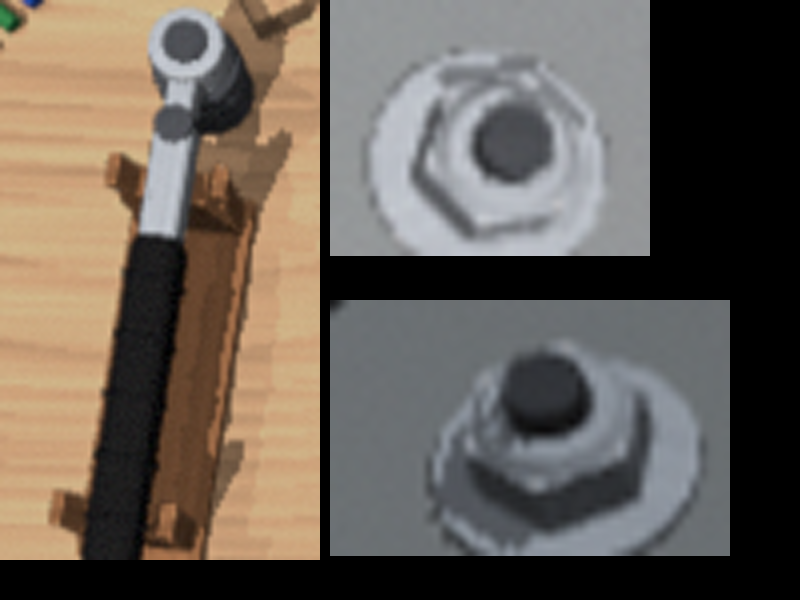

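Run:
```python
from h import *
d=np.load("pics/top0.npy");P=cloud("top",d);a=cv2.imread("pics/top0.png")
ang=lambda v:np.degrees(np.arctan2(v[1],v[0]))
h=lambda x,y:(195+x/4-.375,130+y/4-.375)
A=ray("top",[h(186,40),h(175,122)],.092);print("socket,pin",A.round(4),ang((A[0]-A[1])))
m=(P[...,2]>.072)&(P[...,2]<.12)&(d>0);m[:,:205]=0;m[:,265:]=0;m[:189]=0;m[:]&=a.max(2)<70;m[282:]=0
v,u=np.nonzero(m);Q=P[m];print(len(Q))
G=ray("top",np.c_[u,v],.080)[:,:2]
x=np.arange(.47,.65,.02);c=[(lambda g:(g[:,1].min()+g[:,1].max())/2)(G[np.abs(G[:,0]-t)<.005]) for t in x]
k=np.polyfit(x,c,1);print("grip line",k,np.degrees(np.arctan(k[0])),"y at socket",np.polyval(k,A[0,0]),G[:,0].min(),G[:,0].max(),np.array(c).round(4))
t=lambda x,y:(420+(x-330)/8-.44,200+y/8-.44)
s=lambda x,y:(170+(x-330)/8-.44,165+(y-300)/8-.44)
for n,f,p,q,z in[("top",t,(440,75),(540,65),.125),("top",t,(540,65),(585,122),.125),("top",t,(415,165),(475,235),.115),("top",t,(475,235),(555,220),.11),("scene",s,(548,530),(638,493),.108),("scene",s,(470,487),(548,530),.108)]:
    e=ray(n,[f(*p),f(*q)],z);w=e[1]-e[0];print(n,(np.linalg.norm(w)*1e3).round(1),ang(w)%60,(ang(w)+30)%60)
E=ray("top",[t(513,143)],.134);print("spindle",E,ray("scene",[s(546,393)],.134))
```

```text
socket,pin [[0.7424 0.1908 0.092 ]
 [0.6963 0.1939 0.092 ]] -3.879132202890043
1225Traceback (most recent call last):
  File "<stdin>", line 9, in <module>
  File "<stdin>", line 9, in <lambda>
    return umr_minimum(a, axis, None, out, keepdims, initial, where)
ValueError: zero-size array to reduction operation minimum which has no identity
```

Run:
```python
from h import *
d=np.load("pics/top0.npy");P=cloud("top",d);a=cv2.imread("pics/top0.png")
ang=lambda v:np.degrees(np.arctan2(v[1],v[0]))
m=(P[...,2]>.072)&(P[...,2]<.12)&(d>0);m[:,:205]=0;m[:,265:]=0;m[:189]=0;m[:]&=a.max(2)<70;m[282:]=0
v,u=np.nonzero(m);G=ray("top",np.c_[u,v],.080)[:,:2];print(G.min(0),G.max(0))
c=[];
for t in np.arange(195,268):
    w=u[v==t]; c.append(((w.min()+w.max())/2,t))
g=ray("top",c,.080);k=np.polyfit(g[:,0],g[:,1],1)
print("grip line",k,np.degrees(np.arctan(k[0])),"y at socket",np.polyval(k,.7424),"resid",np.std(g[:,1]-np.polyval(k,g[:,0])),g[[0,-1]])
t=lambda x,y:(420+(x-330)/8-.44,200+y/8-.44)
s=lambda x,y:(170+(x-330)/8-.44,165+(y-300)/8-.44)
for n,f,p,q,z in[("top",t,(440,75),(540,65),.125),("top",t,(540,65),(585,122),.125),("top",t,(415,165),(475,235),.115),("top",t,(475,235),(555,220),.11),("scene",s,(548,530),(638,493),.108),("scene",s,(470,487),(548,530),.108)]:
    e=ray(n,[f(*p),f(*q)],z);w=e[1]-e[0];print(n,(np.linalg.norm(w)*1e3).round(1),"handle",(ang(w)+30)%60)
E=ray("top",[t(513,143)],.134);print("spindle",E,ray("scene",[s(546,393)],.134))
```

```text
[0.45704681 0.18620478] [0.63637772 0.23230282]
grip line [-0.09080706  0.2581811 ] -5.188631033687247 y at socket 0.19076593714261883 resid 0.0006289312799989792 [[0.62289284 0.20229888 0.08      ]
 [0.46924312 0.21444281 0.08      ]]
top 24.9 handle 7.206260539558684
top 17.8 handle 6.978984792992804
top 22.7 handle 9.785288663841584
top 20.5 handle 12.17203478413596
scene 21.3 handle 13.374078670951945
scene 22.1 handle 12.517188170366495
spindle [[ 0.5719797  -0.22301751  0.134     ]] [[ 0.57468069 -0.22072438  0.134     ]]
```

```bash
cat >> h.py <<'E'
from scipy.spatial.transform import Rotation as R
def to(x,y,z,yaw):
    s=get_state();M=R.from_quat(s["eef_rot"]).as_matrix();cur=np.degrees(np.arctan2(M[1,0],M[0,0]))
    w=(R.from_matrix(M).inv()*R.from_matrix([[np.cos(np.radians(yaw)),np.sin(np.radians(yaw)),0],[np.sin(np.radians(yaw)),-np.cos(np.radians(yaw)),0],[0,0,-1]])).as_rotvec()
    print("t",round(s["clock"],2),"pos",s["tool_pos"].round(4),"yaw",cur.round(2),"tilt",np.degrees(M[:2,2]).round(2),"| tool shift",(M.T@(np.array([x,y,z])-s["tool_pos"])).round(4),"turn",w.round(3),"| F",s["contact_force"].round(1),"M",s["moment"].round(2),"q",s["q"].round(2),"op",round(s["opening"],3),"ff",round(s["finger_force"],1))
E
python3 -m inch '1 0 0 0 0 0 .118;1 0 0 0 0 0 .118;1 0 0 0 0 0 .118;1 0 0 0 0 0 .118;1 .0136 -.037 0 0 0 0;1 .0136 -.037 0 0 0 0;1 .0136 -.037 0 0 0 0;1 .0136 -.037 0 0 0 0;1 .0136 -.037 0 0 0 0;1 .0136 -.037 0 0 0 0;1 .0136 -.037 0 0 0 0;1 .0136 -.037 0 0 0 0;1 .0136 -.037 0 0 0 0;1 .0136 -.037 0 0 0 0;1 .0136 -.037 0 0 0 0;1 .0136 -.037 0 0 0 0;1 .0136 -.037 0 0 0 0;1 .0136 -.037 0 0 0 0;1 .0136 -.037 0 0 0 0;1 .0136 -.037 0 0 0 0' 40; python3 -c "
from h import *
to(.6026,.2037,.25,-5.2)"
```

```text
clock: 1.77
tool_pos: [0.5032, -0.0085, 0.2495]
eef_rot: [0.999, -0.045, -0.0, 0.0]
contact_force: [0.7, -0.3, -0.2]
opening: 0.995
finger_force: 0.0
t 1.77 pos [ 0.5032 -0.0085  0.2495] yaw -5.21 tilt [-0.03 -0.01] | tool shift [ 0.0798 -0.2204 -0.0006] turn [ 0.     0.001 -0.   ] | F [ 0.7 -0.3 -0.2] M [ 0.01 -0.03 -0.04] q [-0.09  0.53  0.02  1.93 -0.02  0.68 -1.72] op 0.995 ff 0.0
```

```bash
python3 -m inch '1 .0133 -.0367 0 0 0 0;1 .0133 -.0367 0 0 0 0;1 .0133 -.0367 0 0 0 0;1 .0133 -.0367 0 0 0 0;1 .0133 -.0367 0 0 0 0;1 .0133 -.0367 0 0 0 0;1 0 0 .03 0 0 0;1 0 0 .03 0 0 0;1 0 0 .03 0 0 0;1 0 0 0 0 0 0;1 0 0 0 0 0 0;1 0 0 0 0 0 0'
python3 - <<'E'
from h import *
to(.6026,.2037,.070,-5.2)
p,d=snapshot("scene");q,_=snapshot("top")
o=np.vstack([cv2.resize(p[220:460,220:480],None,fx=1.7,fy=1.7)[:,:,::-1]]);o2=cv2.resize(q[110:300,170:300],(279,408))[:,:,::-1]
cv2.imwrite("pics/c2.png",np.hstack([o,o2]))
E
```

```text
clock: 2.77
tool_pos: [0.6033, 0.2016, 0.161]
eef_rot: [0.999, -0.046, 0.001, -0.0]
contact_force: [-0.2, -0.4, 0.8]
opening: 0.995
finger_force: 0.0
t 2.77 pos [0.6033 0.2016 0.161 ] yaw -5.25 tilt [0.1  0.03] | tool shift [-0.0011 -0.002   0.091 ] turn [-0.001 -0.002 -0.001] | F [-0.2 -0.4  0.8] M [ 0.04 -0.01 -0.01] q [-0.42  0.81  0.04  1.62 -0.04  0.71 -2.02] op 0.995 ff 0.0
```

View pics/c2.png

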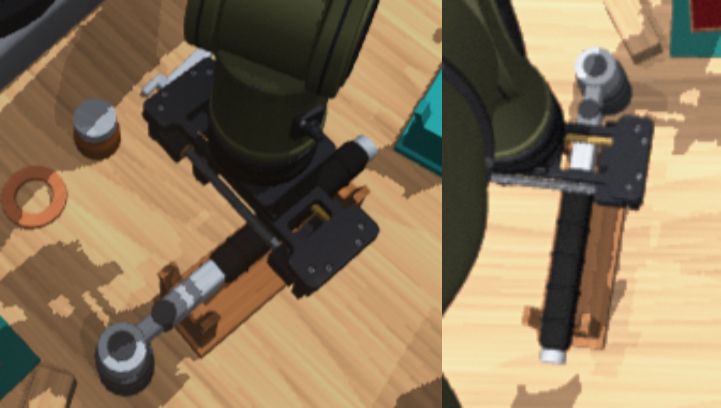

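The gripper straddles the handle (crop px ~290,230 scene; ~575,165 top), clear of the jar and rest; descending.

```bash
python3 -m inch '1 -.001 -.002 .02 0 0 0;1 0 0 .02 0 0 0;1 0 0 .02 0 0 0;1 0 0 .016 0 0 0;1 0 0 .015 0 0 0;1 0 0 0 0 0 0;1 0 0 0 0 0 0;-1 0 0 0 0 0 0;-1 0 0 0 0 0 0;-1 0 0 0 0 0 0;-1 0 0 0 0 0 0;-1 0 0 0 0 0 0;-1 0 0 0 0 0 0;-1 0 0 0 0 0 0;-1 0 0 0 0 0 0;-1 0 0 0 0 0 0;-1 0 0 0 0 0 0' 55; python3 -c "
from h import *
to(.6026,.2037,.070,-5.2)"
```

```text
clock: 4.28
tool_pos: [0.6016, 0.2037, 0.0687]
eef_rot: [0.999, -0.045, 0.0, -0.0]
contact_force: [0.3, -0.3, 1.0]
opening: 0.312
finger_force: 55.0
t 4.28 pos [0.6016 0.2037 0.0687] yaw -5.21 tilt [0. 0.] | tool shift [ 0.001  -0.0001 -0.0013] turn [-0. -0. -0.] | F [ 0.3 -0.3  1. ] M [0.11 0.03 0.06] q [-0.41  0.94  0.03  1.66 -0.05  0.54 -2.02] op 0.312 ff 55.0
```

```bash
python3 -m inch '-1 0 0 -.005 0 0 0;-1 0 0 -.01 0 0 0;-1 0 0 -.015 0 0 0;-1 0 0 -.02 0 0 0;-1 0 0 -.025 0 0 0;-1 0 0 -.03 0 0 0;-1 0 0 -.03 0 0 0;-1 0 0 -.025 0 0 0;-1 0 0 -.01 0 0 0;-1 0 0 0 0 0 0;-1 0 0 0 0 0 0;-1 0 0 0 0 0 0'
python3 - <<'E'
from h import *
th=np.radians(11.5);g=.141
to(.573-g*np.cos(th),-.223-g*np.sin(th),.235,11.5)
p,d=snapshot("scene");cv2.imwrite("pics/c3.png",p[150:480,150:520,::-1])
E
```

```text
clock: 5.28
tool_pos: [0.6, 0.2032, 0.2366]
eef_rot: [0.999, -0.045, -0.002, 0.001]
contact_force: [-0.6, 1.5, -5.1]
opening: 0.308
finger_force: 55.0
t 5.28 pos [0.6    0.2032 0.2366] yaw -5.21 tilt [-0.24 -0.09] | tool shift [-0.1232  0.4674  0.003 ] turn [ 0.001  0.004 -0.292] | F [-0.6  1.5 -5.1] M [0.05 0.19 0.04] q [-0.43  0.71  0.05  1.56 -0.04  0.88 -2.02] op 0.308 ff 55.0
```

View pics/c3.png

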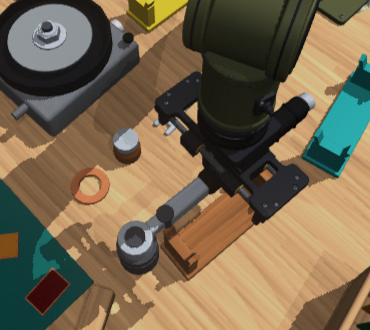

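```bash
python3 -m inch '-1 -.003 .012 0 0 0 0;-1 -.006 .022 0 0 0 0;-1 -.008 .03 0 0 0 0;-1 -.009 .034 0 0 0 0;-1 -.009 .034 0 0 0 0;-1 -.009 .034 0 0 0 0;-1 -.009 .034 0 0 0 0;-1 -.009 .034 0 0 0 0;-1 -.009 .034 0 0 0 0;-1 -.009 .034 0 0 0 0;-1 -.009 .034 0 0 0 0;-1 -.009 .034 0 0 0 0;-1 -.009 .034 0 0 0 0;-1 -.009 .034 0 0 0 0;-1 -.006 .021 0 0 0 0;-1 -.002 .008 0 0 0 0;-1 0 0 0 0 0 0;-1 0 0 0 0 0 0'; python3 -m inch '-1 0 0 0 0 0 -.05;-1 0 0 0 0 0 -.08;-1 0 0 0 0 0 -.08;-1 0 0 0 0 0 -.05;-1 0 0 0 0 0 -.032;-1 0 0 0 0 0 0;-1 0 0 0 0 0 0;-1 0 0 0 0 0 0;-1 0 0 0 0 0 0' ;python3 - <<'E'
from h import *
th=np.radians(11.5);g=.141
to(.573-g*np.cos(th),-.223-g*np.sin(th),.235,11.5)
p,d=snapshot("scene");q,d2=snapshot("top");np.save("pics/d4.npy",np.stack([d,d2]))
cv2.imwrite("pics/s4.png",p[:,:,::-1]);cv2.imwrite("pics/t4.png",q[:,:,::-1])
f=lambda i,x,y,w,h,s:cv2.resize(i[y:y+h,x:x+w],None,fx=s,fy=s,interpolation=cv2.INTER_CUBIC)
cv2.imwrite("pics/c4.png",np.hstack([f(p,120,90,130,150,3),f(q,370,150,130,150,3)])[:,:,::-1])
E
```

```text
clock: 6.83
tool_pos: [0.4352, -0.2496, 0.2383]
eef_rot: [0.999, -0.046, -0.0, -0.001]
contact_force: [0.0, 1.2, -4.6]
opening: 0.31
finger_force: 55.0
clock: 7.58
tool_pos: [0.4358, -0.2499, 0.2387]
eef_rot: [0.995, 0.1, 0.0, 0.0]
contact_force: [-0.2, -0.5, -3.9]
opening: 0.312
finger_force: 55.0
t 7.58 pos [ 0.4358 -0.2499  0.2387] yaw 11.5 tilt [ 0. -0.] | tool shift [-0.0011  0.001   0.0037] turn [ 0. -0. -0.] | F [-0.2 -0.5 -3.9] M [0.   0.17 0.02] q [ 0.5   0.55 -0.12  1.94  0.1   0.66 -1.05] op 0.312 ff 55.0
```

View pics/c4.png

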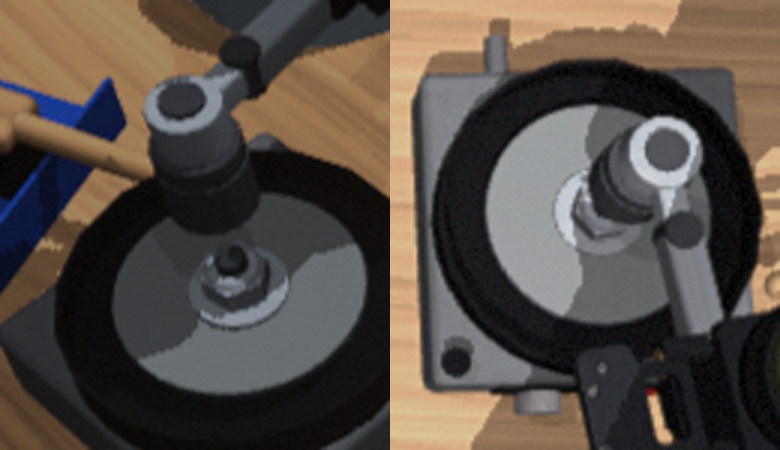

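Run:
```python
from h import *
Pm={n:camera_model(n)["intrinsics"]@camera_model(n)["view"][:3] for n in("scene","top")}
def tri(s,t):
    X=cv2.triangulatePoints(Pm["scene"],Pm["top"],np.float64(s),np.float64(t));return (X[:3]/X[3]).ravel().round(4)
c=lambda x0,y0,x,y,s:(x0+x/s-.33,y0+y/s-.33)
print("spindle",tri((170+(546-330)/8-.44,165+93/8-.44),(420+(513-330)/8-.44,200+143/8-.44)))
S=c(120,90,183,99,3);T=c(370,150,667,148,3);T=(T[0]-130,T[1])
print("head",tri(S,T),ray("scene",[S],.262),ray("top",[T],.262))
S=c(120,90,240,47,3);T=c(370,150,685-390,229,3)
print("pin",tri(S,T),ray("scene",[S],.262),ray("top",[T],.262))
# depth-based centre of head top and washer/spindle
for i,n in enumerate(("scene","top")):
    P=cloud(n,np.load("pics/d4.npy")[i]);m=(np.abs(P[...,2]-.2625)<.006)&(np.hypot(P[...,0]-.573,P[...,1]+.223)<.026)
    Q=P[m];print(n,m.sum(),cv2.minEnclosingCircle((Q[:,:2]*1e3).astype(np.float32)),np.median(Q[:,2]))
```

```text
spindle [ 0.573  -0.2242  0.1294]
head [ 0.5736 -0.2212  0.2633] [[ 0.57283857 -0.22203722  0.262     ]] [[ 0.57442841 -0.22215588  0.262     ]]
pin [ 0.5288 -0.2308  0.2615] [[ 0.52912011 -0.23034664  0.262     ]] [[ 0.52871204 -0.23062023  0.262     ]]
scene 461 ((571.33642578125, -220.4458465576172), 24.403301239013672) 0.2609566448625862
top 496 ((569.8351440429688, -221.32345581054688), 23.521238327026367) 0.26174745377882425
```

```bash
python3 -m inch '-1 0 0 .01 0 0 0;-1 0 0 .015 0 0 0;-1 0 0 .015 0 0 0;-1 0 0 .01 0 0 0;-1 0 0 .004 0 0 0;-1 0 0 .002 0 0 0;-1 0 0 .001 0 0 0;-1 0 0 .001 0 0 0;-1 0 0 0 0 0 0' 40; python3 -m inch '-1 0 0 .001 0 0 0;-1 0 0 .001 0 0 0;-1 0 0 .001 0 0 0;-1 0 0 .001 0 0 0;-1 0 0 .001 0 0 0;-1 0 0 0 0 0 0' ;python3 -c "
from h import *
to(.4358,-.2499,.1587,11.5)"
```

```text
clock: 8.43
tool_pos: [0.436, -0.2503, 0.1811]
eef_rot: [0.995, 0.1, 0.0, 0.0]
contact_force: [0.7, -0.1, -4.7]
opening: 0.313
finger_force: 40.0
clock: 8.93
tool_pos: [0.4356, -0.2502, 0.1756]
eef_rot: [0.995, 0.1, 0.0, 0.0]
contact_force: [0.6, -0.8, -4.9]
opening: 0.313
finger_force: 40.0
t 8.93 pos [ 0.4356 -0.2502  0.1756] yaw 11.5 tilt [ 0.   -0.01] | tool shift [ 0.0002 -0.0003  0.0169] turn [ 0. -0. -0.] | F [ 0.6 -0.8 -4.9] M [-0.09  0.12 -0.02] q [ 0.49  0.65 -0.1   2.01  0.12  0.49 -1.07] op 0.313 ff 40.0
```

```bash
for i in 1; do python3 -m inch '-1 0 0 .001 0 0 0;-1 0 0 .001 0 0 0;-1 0 0 .001 0 0 0;-1 0 0 0 0 0 0' ; done; python3 -c "
from h import *
to(.4358,-.2499,.1587,11.5)"
```

```text
clock: 9.27
tool_pos: [0.4351, -0.2504, 0.1727]
eef_rot: [0.995, 0.1, -0.0, 0.0]
contact_force: [-3.3, -0.8, -0.4]
opening: 0.313
finger_force: 40.0
t 9.27 pos [ 0.4351 -0.2504  0.1727] yaw 11.47 tilt [-0.04 -0.01] | tool shift [ 0.0008 -0.0004  0.014 ] turn [ 0.     0.001 -0.   ] | F [-3.3 -0.8 -0.4] M [-0.06  0.38 -0.07] q [ 0.49  0.65 -0.1   2.01  0.13  0.48 -1.07] op 0.313 ff 40.0
```

```bash
python3 -m inch '-1 -.001 0 0 0 0 0;-1 -.0005 0 0 0 0 0;-1 0 0 .001 0 0 0;-1 0 0 .001 0 0 0;-1 0 0 0 0 0 0' ; python3 -c "
from h import *
to(.4358,-.2499,.1587,11.5)"
```

```text
clock: 9.68
tool_pos: [0.4342, -0.2506, 0.1707]
eef_rot: [0.995, 0.1, 0.0, 0.0]
contact_force: [-1.1, -0.8, -0.0]
opening: 0.312
finger_force: 40.0
t 9.68 pos [ 0.4342 -0.2506  0.1707] yaw 11.5 tilt [ 0.02 -0.01] | tool shift [ 0.0017 -0.0004  0.012 ] turn [ 0. -0.  0.] | F [-1.1 -0.8 -0. ] M [-0.08 -0.06 -0.02] q [ 0.49  0.66 -0.1   2.01  0.13  0.48 -1.07] op 0.312 ff 40.0
```

```bash
python3 -m inch '-1 -.0005 0 .001 0 0 0;-1 0 0 .001 0 0 0;-1 0 0 .001 0 0 0;-1 0 0 0 0 0 0' ; python3 -c "
from h import *
to(.4358,-.2499,.1587,11.5)"
```

```text
clock: 10.02
tool_pos: [0.4331, -0.2506, 0.1675]
eef_rot: [0.995, 0.1, -0.001, -0.0]
contact_force: [-2.3, -0.9, 0.4]
opening: 0.309
finger_force: 40.0
t 10.02 pos [ 0.4331 -0.2506  0.1675] yaw 11.49 tilt [-0.06  0.01] | tool shift [ 0.0028 -0.0001  0.0088] turn [-0.     0.001 -0.   ] | F [-2.3 -0.9  0.4] M [-0.03  0.19  0.01] q [ 0.49  0.66 -0.09  2.02  0.13  0.47 -1.07] op 0.309 ff 40.0
```

```bash
cat > look.py <<'E'
from h import *
import sys
f=lambda i,x,y,w,h,s:cv2.resize(i[y:y+h,x:x+w],None,fx=s,fy=s,interpolation=cv2.INTER_CUBIC)
p,d=snapshot("scene");q,d2=snapshot("top")
cv2.imwrite(f"pics/{sys.argv[1]}.png",np.hstack([f(p,120,90,130,150,3),f(q,370,150,130,150,3)])[:,:,::-1])
T=get_state()["tool_pos"];M=R.from_quat(get_state()["eef_rot"]).as_matrix()
for n,D in(("scene",d),("top",d2)):
    P=cloud(n,D);L=(P-T)@M
    h=T[2]+.0233
    for nm,a,b in(("head",.122,.16),("neck",.06,.09)):
        m=(L[...,0]>a)&(L[...,0]<b)&(abs(L[...,1])<(.022 if nm=="head" else .006))&(abs(P[...,2]-h)<.03)&(D>0)
        Q=P[m];z=Q[:,2];top=np.percentile(z,85) if len(z) else 0
        Q=L[m][abs(z-top)<.006];print(n,nm,len(Q),"top z",top.round(4),"rel TCP",(top-T[2]).round(4),"mid xy in tool",((Q.min(0)+Q.max(0))/2)[:2].round(4))
E
python3 look.py c5
```

```text
scene head 378 top z 0.2006 rel TCP 0.033 mid xy in tool [ 0.141  -0.0008]
scene neck 88 top z 0.1947 rel TCP 0.0272 mid xy in tool [0.0751 0.0001]
top head 372 top z 0.2017 rel TCP 0.0342 mid xy in tool [ 0.141  -0.0011]
top neck 115 top z 0.1957 rel TCP 0.0281 mid xy in tool [0.0751 0.    ]
```

View pics/c5.png

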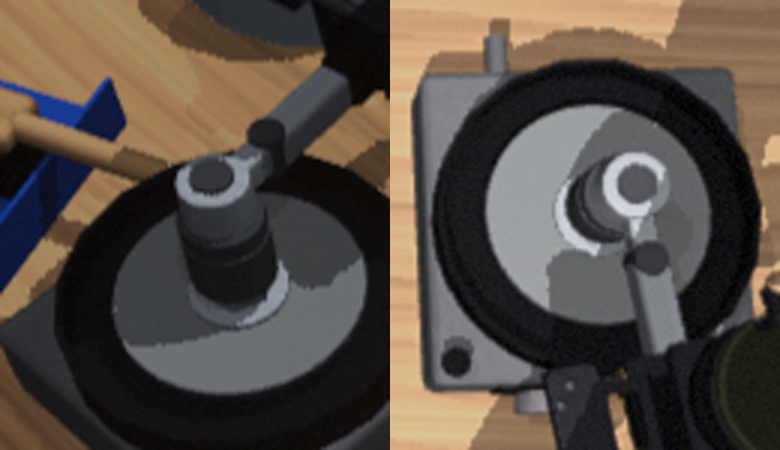

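Run:
```python
from h import *
for n in("scene","top"):
    a=cv2.imread(f"pics/{n}0.png");P=cloud(n,np.load(f"pics/{n}0.npy"))
    near=np.hypot(P[...,0]-.573,P[...,1]+.223)
    g=a.min(2).astype(int)
    for nm,z,rr in(("disc",.102,.09),("washer",.106,.036)):
        m=(near<rr)&(abs(P[...,2]-(.102 if nm=="disc" else .115))<(.006 if nm=="disc" else .03))
        if nm=="disc": m&=g>75
        else:
            med=np.median(g[(near<.07)&(near>.04)]);m&=(abs(P[...,2]-.106)<.01)&(g>med+14);print("disc grey",med)
        m=cv2.morphologyEx(m.astype(np.uint8),cv2.MORPH_CLOSE,np.ones((3,3)))
        c=max(cv2.findContours(m,0,1)[0],key=cv2.contourArea);c=cv2.convexHull(c)
        W=(ray(n,c[:,0],z)[:,:2]*1e3).astype(np.float32);print(n,nm,len(W),cv2.fitEllipse(W),cv2.minEnclosingCircle(W))
    # pan outer black rim z=.104 dia 216
    m=((near<.125)&(a.max(2)<60)&(P[...,2]>.09)).astype(np.uint8)
    c=cv2.convexHull(max(cv2.findContours(m,0,1)[0],key=cv2.contourArea));W=(ray(n,c[:,0],.104)[:,:2]*1e3).astype(np.float32);print(n,"pan",cv2.fitEllipse(W))
```

```text
scene disc 37 ((573.4822998046875, -224.06277465820312), (148.29270935058594, 149.2254638671875), 44.97283172607422) ((573.3299560546875, -224.2772216796875), 74.79579162597656)
disc grey 106.0
scene washer 13 ((572.7116088867188, -222.55709838867188), (54.53329849243164, 57.31214904785156), 100.69683074951172) ((572.7466430664062, -223.62705993652344), 28.949953079223633)
scene pan ((575.9407348632812, -219.11256408691406), (217.89271545410156, 227.80848693847656), 155.23777770996094)
top disc 38 ((572.7088623046875, -223.95513916015625), (150.46932983398438, 151.46481323242188), 67.9618148803711) ((572.6438598632812, -223.91758728027344), 75.9117431640625)
disc grey 148.0
top washer 22 ((572.3782958984375, -224.23280334472656), (57.650604248046875, 58.53284454345703), 178.5400390625) ((572.3179931640625, -224.432373046875), 29.738445281982422)
top pan ((571.9557495117188, -222.7774200439453), (216.6236114501953, 220.1160125732422), 43.773555755615234)
```

```bash
python3 -m inch '-1 0 0 0 0 0 0;-1 0 0 0 0 0 0;-1 .0005 0 -.002 0 0 0;-1 .0005 0 -.002 0 0 0;-1 .0003 0 -.002 0 0 0;-1 0 0 -.002 0 0 0;-1 0 0 -.001 0 0 0;-1 0 0 0 0 0 0' 15; python3 look.py c6;python3 -m inch '-1 0 .001 0 0 0 0;-1 0 .0013 0 0 0 0;-1 0 0 0 0 0 0;-1 0 0 0 0 0 0'; python3 look.py c7; python3 -c "
from h import *
to(.4348,-.253,.1587,11.5)"
```

```text
clock: 10.78
tool_pos: [0.4354, -0.2503, 0.177]
eef_rot: [0.995, 0.1, 0.001, 0.0]
contact_force: [-0.6, -0.0, -4.5]
opening: 0.315
finger_force: 15.0
scene head 377 top z 0.2004 rel TCP 0.0236 mid xy in tool [ 0.1418 -0.0005]
scene neck 93 top z 0.1986 rel TCP 0.0218 mid xy in tool [0.0749 0.0001]
top head 381 top z 0.2016 rel TCP 0.0248 mid xy in tool [ 0.1409 -0.0004]
top neck 113 top z 0.1994 rel TCP 0.0226 mid xy in tool [ 0.075  -0.0001]
clock: 11.22
tool_pos: [0.4355, -0.2524, 0.1766]
eef_rot: [0.995, 0.1, 0.0, -0.0]
contact_force: [0.5, 0.3, -5.0]
opening: 0.316
finger_force: 15.0
scene head 384 top z 0.1996 rel TCP 0.023 mid xy in tool [ 0.1412 -0.0011]
scene neck 93 top z 0.198 rel TCP 0.0213 mid xy in tool [ 0.0749 -0.0001]
top head 378 top z 0.201 rel TCP 0.0244 mid xy in tool [ 0.1409 -0.0008]
top neck 112 top z 0.199 rel TCP 0.0223 mid xy in tool [0.0751 0.    ]
t 11.32 pos [ 0.4355 -0.2524  0.1767] yaw 11.53 tilt [0.01 0.01] | tool shift [-0.0008  0.0005  0.018 ] turn [-0. -0.  0.] | F [ 1.4  1.1 -4.8] M [ 0.18 -0.12  0.09] q [ 0.5   0.65 -0.1   2.    0.12  0.5  -1.06] op 0.313 ff 15.0
```

Levelled as hoped. Now descend 3 mm with light grip at the corrected place.

```bash
python3 -m inch '-1 -.0005 .0005 .001 0 0 0;-1 0 0 .001 0 0 0;-1 0 0 .001 0 0 0;-1 0 0 .001 0 0 0;-1 0 0 .001 0 0 0;-1 0 0 .001 0 0 0;-1 0 0 0 0 0 0;-1 0 0 0 0 0 0' 20; python3 look.py c8; python3 -c "
from h import *
to(.4348,-.253,.1587,11.5)"
```

```text
clock: 11.98
tool_pos: [0.4351, -0.253, 0.1707]
eef_rot: [0.995, 0.1, 0.0, -0.0]
contact_force: [1.4, 1.4, -4.2]
opening: 0.317
finger_force: 20.0
scene head 367 top z 0.1953 rel TCP 0.0245 mid xy in tool [ 0.1413 -0.0012]
scene neck 87 top z 0.1928 rel TCP 0.022 mid xy in tool [0.075  0.0001]
top head 378 top z 0.1962 rel TCP 0.0255 mid xy in tool [ 0.1409 -0.0008]
top neck 110 top z 0.1939 rel TCP 0.0231 mid xy in tool [0.0748 0.    ]
t 12.08 pos [ 0.4351 -0.253   0.1708] yaw 11.52 tilt [0.01 0.  ] | tool shift [-0.0003 -0.0001  0.0121] turn [ 0. -0.  0.] | F [ 1.2  2.2 -4.7] M [ 0.55 -0.29  0.25] q [ 0.5   0.66 -0.1   2.01  0.13  0.48 -1.06] op 0.315 ff 20.0
```

```bash
python3 -m inch '-1 .0003 -.0005 .001 0 0 0;-1 0 0 .001 0 0 0;-1 0 0 .001 0 0 0;-1 0 0 .001 0 0 0;-1 0 0 .001 0 0 0;-1 0 0 .001 0 0 0;-1 0 0 0 0 0 0'; python3 look.py c9; python3 -c "
from h import *
to(.4348,-.253,.1587,11.5)"
```

```text
clock: 12.67
tool_pos: [0.4352, -0.2527, 0.1645]
eef_rot: [0.995, 0.1, -0.0, -0.0]
contact_force: [1.2, 2.7, -4.5]
opening: 0.318
finger_force: 20.0
scene head 374 top z 0.1888 rel TCP 0.0241 mid xy in tool [ 0.1412 -0.0013]
scene neck 88 top z 0.1864 rel TCP 0.0217 mid xy in tool [0.0752 0.0002]
top head 372 top z 0.19 rel TCP 0.0253 mid xy in tool [ 0.1407 -0.0009]
top neck 112 top z 0.1875 rel TCP 0.0228 mid xy in tool [ 0.0749 -0.    ]
t 12.77 pos [ 0.4352 -0.2527  0.1647] yaw 11.5 tilt [ 0.   -0.01] | tool shift [-0.0005  0.0002  0.006 ] turn [ 0. -0.  0.] | F [ 1.5  0.8 -4.2] M [ 0.34 -0.17  0.21] q [ 0.49  0.67 -0.09  2.01  0.13  0.47 -1.07] op 0.318 ff 20.0
```

```bash
python3 -m inch '-1 0 0 .001 0 0 0;-1 0 0 .001 0 0 0;-1 0 0 .001 0 0 0;-1 0 0 .001 0 0 0;-1 0 0 .001 0 0 0;-1 0 0 .001 0 0 0;-1 0 0 .001 0 0 0;-1 0 0 .0005 0 0 0;-1 0 0 0 0 0 0;-1 0 0 0 0 0 0;-1 0 0 0 0 0 0'; python3 look.py c10; python3 -c "
from h import *
to(.4348,-.253,.1587,11.5)"
```

```text
clock: 13.68
tool_pos: [0.435, -0.2529, 0.1573]
eef_rot: [0.995, 0.1, -0.0, 0.0]
contact_force: [-1.7, -0.4, -1.3]
opening: 0.319
finger_force: 20.0
scene head 375 top z 0.1846 rel TCP 0.0273 mid xy in tool [ 0.141  -0.0011]
scene neck 92 top z 0.1807 rel TCP 0.0234 mid xy in tool [0.075 0.   ]
top head 370 top z 0.186 rel TCP 0.0287 mid xy in tool [ 0.141 -0.001]
top neck 109 top z 0.1818 rel TCP 0.0245 mid xy in tool [0.075  0.0001]
t 13.78 pos [ 0.4352 -0.2529  0.1573] yaw 11.48 tilt [ 0.01 -0.02] | tool shift [-0.0004  0.0001 -0.0014] turn [ 0. -0. -0.] | F [-2.6  0.5 -0.6] M [-0.01  0.25  0.03] q [ 0.49  0.68 -0.09  2.02  0.13  0.45 -1.07] op 0.311 ff 20.0
```

View pics/c10.png

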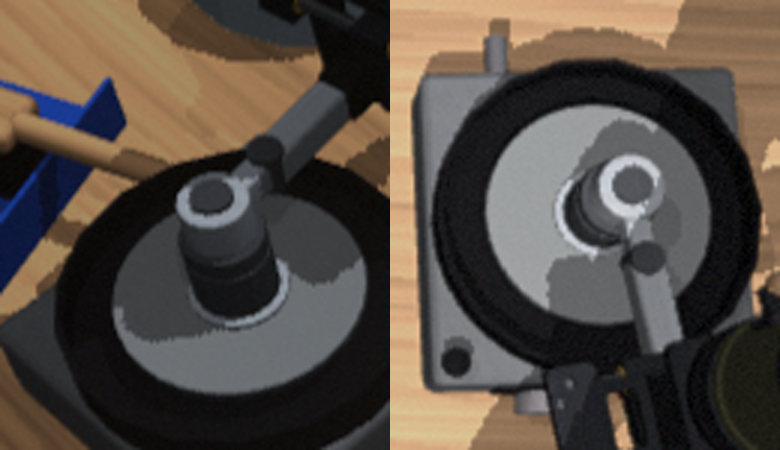

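```bash
python3 -m inch '-1 0 0 -.001 0 0 0;-1 0 0 -.001 0 0 0;-1 0 0 0 0 0 0;-1 0 -.0025 0 0 0 .0177;-1 0 -.0025 0 0 0 .0177;-1 0 0 0 0 0 0;-1 0 0 0 0 0 0' 40; python3 look.py c11; python3 -c "
from h import *
to(.4348,-.253,.1587,11.5)"; python3 -m inch '-1 0 .0025 .0005 0 0 -.0177;-1 0 .0025 .0005 0 0 -.0177;-1 0 .0025 .0005 0 0 -.0177;-1 0 .0025 .0005 0 0 -.0177;-1 0 0 0 0 0 0;-1 0 0 0 0 0 0' ; python3 look.py c12; python3 -c "
from h import *
to(.4348,-.253,.1587,11.5)"
```

```text
clock: 14.37
tool_pos: [0.4343, -0.2473, 0.1592]
eef_rot: [0.997, 0.083, -0.0, -0.0]
contact_force: [0.7, 0.1, -3.9]
opening: 0.313
finger_force: 40.0
scene head 369 top z 0.1846 rel TCP 0.0254 mid xy in tool [ 0.1411 -0.0014]
scene neck 86 top z 0.1816 rel TCP 0.0224 mid xy in tool [ 0.075  -0.0002]
top head 368 top z 0.1858 rel TCP 0.0266 mid xy in tool [ 0.1412 -0.001 ]
top neck 110 top z 0.1831 rel TCP 0.0239 mid xy in tool [ 0.0751 -0.0001]
t 14.47 pos [ 0.4342 -0.2476  0.1592] yaw 9.5 tilt [-0. -0.] | tool shift [-0.0004  0.0054  0.0005] turn [ 0.     0.    -0.035] | F [-0.6 -0.1 -3.9] M [0.04 0.15 0.02] q [ 0.48  0.67 -0.08  2.03  0.12  0.44 -1.1 ] op 0.313 ff 40.0
clock: 14.97
tool_pos: [0.4362, -0.2579, 0.1573]
eef_rot: [0.993, 0.118, 0.0, 0.0]
contact_force: [-0.9, 0.5, -1.0]
opening: 0.315
finger_force: 40.0
scene head 370 top z 0.1848 rel TCP 0.0275 mid xy in tool [ 0.141  -0.0011]
scene neck 85 top z 0.1809 rel TCP 0.0235 mid xy in tool [0.0746 0.0001]
top head 368 top z 0.1858 rel TCP 0.0285 mid xy in tool [ 0.141 -0.001]
top neck 103 top z 0.1825 rel TCP 0.0251 mid xy in tool [ 0.075 -0.   ]
t 15.07 pos [ 0.4363 -0.2578  0.1573] yaw 13.5 tilt [ 0.03 -0.02] | tool shift [-0.0003 -0.005  -0.0014] turn [ 0.    -0.     0.035] | F [-1.1  0.4 -1.4] M [ 0.04 -0.    0.03] q [ 0.51  0.68 -0.1   2.01  0.15  0.46 -1.04] op 0.316 ff 40.0
```

Run:
```python
from h import *
for n in("scene","top"):
    P=cloud(n,np.load(f"pics/{n}0.npy"));r1=np.hypot(P[...,0]-.573,P[...,1]+.224)
    m=(r1>.04)&(r1<.065)&(abs(P[...,2]-.1)<.02);z=P[m][:,2];print(n,"disc .102:",np.median(z),np.percentile(z,85))
    m=(np.hypot(P[...,0]-.742,P[...,1]-.191)<.017)&(P[...,2]>.07);z=P[m][:,2];print(" head at rest .092:",np.median(z),np.percentile(z,85))
    m=(r1<.0085)&(P[...,2]>.12);z=P[m][:,2];print(" spindle .134:",np.median(z))
```

```text
scene disc .102: 0.102474545466811 0.10388871228189421
 head at rest .092: 0.0939425529129237 0.09598471057265365
 spindle .134: 0.1340872225734454
top disc .102: 0.10334504978942494 0.1048851299864556
 head at rest .092: 0.09364698527533999 0.09591830318471732
 spindle .134: 0.13437730463869468
```

```bash
python3 -m inch '-1 0 -.0025 -.001 0 0 .0175;-1 0 -.0025 -.001 0 0 .0175;-1 0 0 0 0 0 0;-1 0 0 0 0 0 0;-1 0 0 0 0 0 0;-1 0 0 0 0 0 0;-1 0 0 0 0 0 0;-1 0 -.0025 0 0 0 .0175;-1 0 -.0025 0 0 0 .0175;-1 0 -.0025 0 0 0 .0175;-1 0 -.0025 0 0 0 .0175;-1 0 -.0025 0 0 0 .0175;-1 0 -.0025 0 0 0 .0175;-1 0 -.0025 0 0 0 .0175;-1 0 -.0025 0 0 0 .0175' 35
cat > st.py <<'E'
from h import *
s=get_state();M=R.from_quat(s["eef_rot"]).as_matrix();x=M[:,0];C=np.array([.573,-.2238,0])
print("yaw",np.degrees(np.arctan2(x[1],x[0])).round(1),"F tool",(M.T@s["contact_force"]).round(1),"Mz",s["moment"][2].round(2),"z",s["tool_pos"][2].round(4),"nut in tool",(M.T@(C-s["tool_pos"]))[:2].round(4),"op",round(s["opening"],3))
E
python3 st.py; python3 look.py c13
```

```text
clock: 16.32
tool_pos: [0.433, -0.2336, 0.1595]
eef_rot: [1.0, 0.03, 0.001, 0.001]
contact_force: [1.2, -3.5, -4.7]
opening: 0.319
finger_force: 35.1
yaw 3.4 F tool [1.  3.6 4.7] Mz 0.47 z 0.1595 nut in tool [ 0.14   -0.0017] op 0.319
scene head 366 top z 0.1848 rel TCP 0.0253 mid xy in tool [ 0.1412 -0.0016]
scene neck 79 top z 0.1818 rel TCP 0.0223 mid xy in tool [0.0744 0.    ]
top head 369 top z 0.186 rel TCP 0.0266 mid xy in tool [ 0.141  -0.0017]
top neck 113 top z 0.183 rel TCP 0.0236 mid xy in tool [ 0.0752 -0.    ]
```

```bash
R8='x'; python3 -m inch '-1 0 -.0025 0 0 0 .0175;-1 0 -.0025 0 0 0 .0175;-1 0 -.0025 0 0 0 .0175;-1 0 -.0025 0 0 0 .0175;-1 0 -.0025 0 0 0 .0175;-1 0 -.0025 0 0 0 .0175' |head -2 ; python3 st.py;python3 -m inch '-1 0 -.0025 0 0 0 .0175;-1 0 -.0025 0 0 0 .0175;-1 0 -.0025 0 0 0 .0175' |head -1; python3 st.py
```

```text
clock: 16.92
tool_pos: [0.4327, -0.2186, 0.1594]
yaw -2.6 F tool [3.4 4.4 6.9] Mz 0.37 z 0.1594 nut in tool [ 0.1401 -0.0015] op 0.315
clock: 17.17
yaw -5.7 F tool [4.7 5.1 5.8] Mz 0.41 z 0.1594 nut in tool [ 0.1401 -0.0015] op 0.312
```

```bash
python3 -m inch '-1 0 -.0025 0 0 0 .0175;-1 0 -.0025 0 0 0 .0175;-1 0 -.0025 0 0 0 .0175' |head -1; python3 st.py
```

```text
clock: 17.42
yaw -8.7 F tool [3.8 5.6 5.7] Mz 0.39 z 0.1594 nut in tool [ 0.14   -0.0015] op 0.31
```

```bash
python3 -m inch '-1 0 -.0025 0 0 0 .0175;-1 0 -.0025 0 0 0 .0175;-1 0 0 0 0 0 0' |head -1; python3 st.py;python3 -m inch '-1 0 -.0025 0 0 0 .0175;-1 0 -.0025 0 0 0 .0175;-1 0 0 0 0 0 0' |head -1; python3 st.py; python3 look.py c14
```

```text
clock: 17.67
yaw -10.7 F tool [4.5 4.5 6.2] Mz 0.21 z 0.1594 nut in tool [ 0.1401 -0.0011] op 0.31
clock: 17.92
yaw -12.7 F tool [4.3 3.9 7.1] Mz 0.19 z 0.1594 nut in tool [ 0.1401 -0.0011] op 0.311
scene head 366 top z 0.1848 rel TCP 0.0254 mid xy in tool [ 0.1411 -0.0014]
scene neck 89 top z 0.1819 rel TCP 0.0225 mid xy in tool [0.0755 0.    ]
top head 371 top z 0.1859 rel TCP 0.0266 mid xy in tool [ 0.141  -0.0019]
top neck 106 top z 0.1824 rel TCP 0.023 mid xy in tool [ 0.075  -0.0001]
```

```bash
for i in 1; do python3 -m inch '-1 0 -.0025 0 0 0 .0175;-1 0 -.0025 0 0 0 .0175;-1 0 -.0025 0 0 0 .0175' |head -1; python3 st.py;python3 -m inch '-1 0 -.0025 0 0 0 .0175;-1 0 -.0025 0 0 0 .0175' |head -1; python3 st.py; done
```

```text
clock: 18.27
yaw -15.7 F tool [4.3 5.5 5.7] Mz 0.28 z 0.1594 nut in tool [ 0.14   -0.0015] op 0.312
clock: 18.43
yaw -17.7 F tool [5.3 4.6 6.3] Mz 0.33 z 0.1594 nut in tool [ 0.14   -0.0016] op 0.313
```

```bash
for i in 1; do python3 -m inch '-1 0 -.0025 0 0 0 .0175;-1 0 -.0025 0 0 0 .0175;-1 0 -.0025 0 0 0 .0175' |head -1; python3 st.py;python3 -m inch '-1 0 -.0025 0 0 0 .0175;-1 0 -.0025 0 0 0 .0175' |head -1; python3 st.py; done; python3 look.py c15
```

```text
clock: 18.68
yaw -20.8 F tool [5.6 5.5 5.9] Mz 0.34 z 0.1594 nut in tool [ 0.14   -0.0015] op 0.313
clock: 18.85
yaw -22.8 F tool [5.7 4.7 7.2] Mz 0.37 z 0.1594 nut in tool [ 0.14   -0.0016] op 0.311
scene head 362 top z 0.1847 rel TCP 0.0253 mid xy in tool [ 0.141  -0.0017]
scene neck 98 top z 0.1819 rel TCP 0.0226 mid xy in tool [ 0.0752 -0.    ]
top head 287 top z 0.1862 rel TCP 0.0268 mid xy in tool [ 0.1409 -0.0031]
top neck 4 top z 0.1844 rel TCP 0.025 mid xy in tool [ 0.0806 -0.0045]
```

```bash
for i in 1; do python3 -m inch '-1 0 -.0025 0 0 0 .0175;-1 0 -.0025 0 0 0 .0175;-1 0 -.0025 0 0 0 .0175' |head -1; python3 st.py;python3 -m inch '-1 0 -.0025 0 0 0 .0175;-1 0 -.0025 0 0 0 .0175' |head -1; python3 st.py; done
```

```text
clock: 19.2
yaw -25.8 F tool [6.8 4.5 6.8] Mz 0.41 z 0.1594 nut in tool [ 0.1399 -0.0016] op 0.314
clock: 19.37
yaw -27.8 F tool [5.9 5.2 6.1] Mz 0.33 z 0.1594 nut in tool [ 0.14   -0.0017] op 0.312
```

```bash
for i in 1; do python3 -m inch '-1 0 -.0025 0 0 0 .0175;-1 0 -.0025 0 0 0 .0175;-1 0 -.0025 0 0 0 .0175' |head -1; python3 st.py;python3 -m inch '-1 0 -.0025 0 0 0 .0175;-1 0 -.0025 0 0 0 .0175' |head -1; python3 st.py; done; python3 look.py c16
```

```text
clock: 19.62
yaw -30.8 F tool [7.2 8.2 6.9] Mz 0.75 z 0.1594 nut in tool [ 0.1399 -0.0029] op 0.314
clock: 19.78
yaw -32.8 F tool [ 7.2 11.   6.6] Mz 0.85 z 0.1593 nut in tool [ 0.1399 -0.0039] op 0.318
scene head 345 top z 0.1851 rel TCP 0.0259 mid xy in tool [ 0.1409 -0.0037]
scene neck 91 top z 0.1819 rel TCP 0.0226 mid xy in tool [ 0.0749 -0.    ]
top head 64 top z 0.1843 rel TCP 0.0251 mid xy in tool [ 0.1537 -0.0035]Traceback (most recent call last):
  File "look.py", line 13, in <module>
    Q=L[m][abs(z-top)<.006];print(n,nm,len(Q),"top z",top.round(4),"rel TCP",(top-T[2]).round(4),"mid xy in tool",((Q.min(0)+Q.max(0))/2)[:2].round(4))
                                                      ^^^^^^^^^
AttributeError: 'int' object has no attribute 'round'
```

```bash
sed -i 's/top=np.percentile(z,85) if len(z) else 0/top=np.percentile(z,85) if len(z) else np.float64(0)/; s/Q=L\[m\]\[abs(z-top)<.006\]/Q=L[m][abs(z-top)<.006] if len(z) else np.zeros((1,3))/' look.py; python3 -m inch '-1 0 -.0025 0 0 0 .0175;-1 0 -.0025 0 0 0 .0175;-1 0 0 0 0 0 0' |head -1; python3 st.py; python3 look.py c17
```

```text
clock: 20.13
yaw -34.9 F tool [ 7.6 11.   6.8] Mz 0.71 z 0.1592 nut in tool [ 0.1399 -0.0051] op 0.316
scene head 330 top z 0.1854 rel TCP 0.0262 mid xy in tool [ 0.141  -0.0044]
scene neck 97 top z 0.1817 rel TCP 0.0225 mid xy in tool [ 0.0749 -0.0001]
top head 61 top z 0.1853 rel TCP 0.026 mid xy in tool [ 0.1534 -0.0039]
top neck 1 top z 0.0 rel TCP -0.1592 mid xy in tool [0. 0.]
```

```bash
python3 -m inch '-1 0 -.0025 0 0 0 .0175;-1 0 -.002 0 0 0 .0175;-1 0 0 0 0 0 0;-1 0 0 0 0 0 0' |head -1; python3 st.py; python3 look.py c18
```

```text
clock: 20.57
yaw -36.9 F tool [ 7.7 11.9  6.4] Mz 0.65 z 0.1592 nut in tool [ 0.1398 -0.0067] op 0.315
scene head 306 top z 0.1857 rel TCP 0.0265 mid xy in tool [ 0.1413 -0.0047]
scene neck 89 top z 0.1823 rel TCP 0.0231 mid xy in tool [ 0.075 -0.   ]
top head 56 top z 0.1858 rel TCP 0.0266 mid xy in tool [ 0.1537 -0.0056]
top neck 1 top z 0.0 rel TCP -0.1592 mid xy in tool [0. 0.]
```

View pics/c18.png

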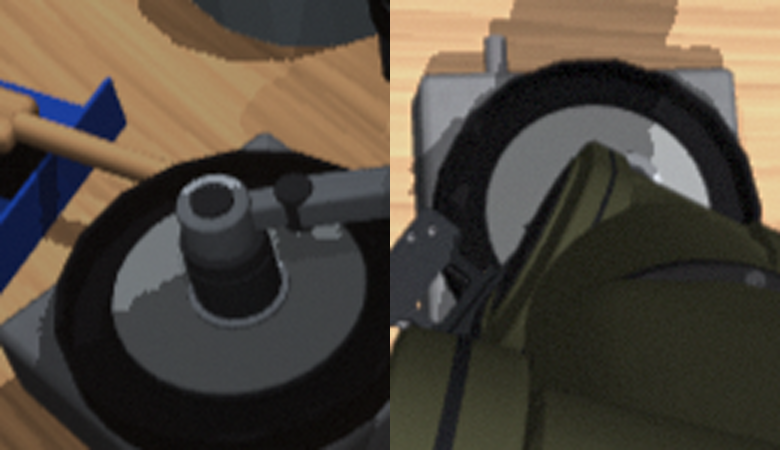

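```bash
cat > jt.py <<'E'
from h import *
p,D=snapshot("scene");s=get_state();T=s["tool_pos"];M=R.from_quat(s["eef_rot"]).as_matrix()
P=cloud("scene",D);L=(P-T)@M;rel=P[...,2]-T[2]
xs=[];ys=[]
for a in np.arange(.04,.1,.005):
    m=(abs(L[...,0]-a)<.003)&(abs(L[...,1])<.03)&(rel>.0)&(rel<.04)&(D>0);y=L[m][:,1]
    if len(y)>5: lo,hi=np.percentile(y,[3,97]);print(round(a,3),len(y),"mid",((lo+hi)/2).round(4),"w",(hi-lo).round(4));
m=(np.hypot(L[...,0]-.141,L[...,1])<.028)&(rel>.015)&(rel<.04);Q=(L[m][:,:2]*1e3).astype(np.float32);print("head",cv2.minEnclosingCircle(Q))
E
python3 jt.py; cat > /dev/null
python3 - <<'E'
from h import *
# straight reference c10 crop pixels vs now: head centre, pin centre (3x crop of scene from 120,90)
g=lambda x,y:(120+x/3-.33,90+y/3-.33)
an=lambda a,b,z:np.degrees(np.arctan2(*((lambda v:(v[1],v[0]))((ray("scene",[g(*a)],z)-ray("scene",[g(*b)],z))[0]))))
print("ref yaw 11.5 head dir",an((212,195),(265,150),.182),"now (yaw -36.9)",an((212,200),(294,188),.182))
print(proj("scene",[[.573,-.224,.182]])*3-[360,270])
E
```

```text
0.04 49 mid -0.0043 w 0.0197
0.045 61 mid -0.0045 w 0.0199
0.05 62 mid -0.0045 w 0.0199
0.055 59 mid -0.0048 w 0.0193
0.06 61 mid -0.0054 w 0.0183
0.065 60 mid -0.0043 w 0.0213
0.07 56 mid -0.0045 w 0.0195
0.075 59 mid -0.0049 w 0.021
0.08 58 mid -0.0048 w 0.021
0.085 64 mid -0.0051 w 0.02
0.09 62 mid -0.005 w 0.0194
0.095 64 mid -0.0044 w 0.0217
head ((137.17172241210938, -5.749567985534668), 25.041515350341797)
ref yaw 11.5 head dir 6.847746821736789 now (yaw -36.9) -34.15474865540115
[[211.42413163 199.10084089]]
```

```bash
python3 -m inch '-1 0 -.0025 0 0 0 .0175;-1 0 0 0 0 0 0;-1 0 0 0 0 0 0;-1 0 0 0 0 0 0' |head -1; python3 st.py; python3 -m inch '-1 0 .0025 0 0 0 -.0175;-1 0 .0025 0 0 0 -.0175;-1 0 .0025 0 0 0 -.0175;-1 0 .0025 0 0 0 -.0175;-1 0 .0025 0 0 0 -.0175;-1 0 .0025 0 0 0 -.0175;-1 0 .0025 0 0 0 -.0175;-1 0 .0025 0 0 0 -.0175;-1 0 0 0 0 0 0' |head -1; python3 st.py
```

```text
clock: 21.05
yaw -38.0 F tool [ 8.5 13.5  6.6] Mz 0.61 z 0.1592 nut in tool [ 0.1397 -0.0073] op 0.316
clock: 21.8
yaw -29.8 F tool [6.5 1.4 7.6] Mz 0.05 z 0.1595 nut in tool [ 0.1398 -0.0008] op 0.316
```

```bash
python3 -m inch '-1 .0003 .0025 0 0 0 -.0175;-1 .0003 .0025 0 0 0 -.0175;-1 .0003 .0025 0 0 0 -.0175;-1 .0003 .0025 0 0 0 -.0175;-1 0 .0025 0 0 0 -.0175;-1 0 0 0 0 0 0' |head -1; python3 st.py
```

```text
clock: 22.3
yaw -24.6 F tool [ 3.8 -0.7  5.7] Mz -0.09 z 0.1593 nut in tool [ 0.1408 -0.0007] op 0.314
```

```bash
python3 -m inch '-1 .0003 0 0 0 0 0;-1 0 0 -.002 0 0 0;-1 0 0 -.002 0 0 0;-1 0 0 -.002 0 0 0;-1 0 0 -.003 0 0 0;-1 0 0 -.003 0 0 0;-1 0 0 0 0 0 0' 50|head -1; python3 st.py;python3 jt.py|tail -1; python3 -m inch '-1 0 0 -.004 0 0 0;-1 0 0 -.005 0 0 0;-1 0 0 -.006 0 0 0;-1 0 0 -.01 0 0 0;-1 0 0 -.015 0 0 0;-1 0 0 -.02 0 0 0;-1 0 0 -.015 0 0 0;-1 0 0 0 0 0 0;-1 0 0 0 0 0 0'|head -1;python3 st.py; python3 look.py c19; python3 -c "
from h import *
to(.6016,.2037,.2387,-5.2)"
```

```text
clock: 22.88
yaw -24.6 F tool [ 9.2  0.7 10.2] Mz -0.13 z 0.1719 nut in tool [0.1364 0.0003] op 0.308
head ((141.73069763183594, -3.1024556159973145), 19.078405380249023)
clock: 23.68
yaw -24.5 F tool [-0.2 -0.4  5.1] Mz -0.05 z 0.2459 nut in tool [0.1435 0.0005] op 0.313
scene head 1 top z 0.2396 rel TCP -0.0054 mid xy in tool [ 0.139  -0.0097]
scene neck 91 top z 0.2505 rel TCP 0.0055 mid xy in tool [0.0742 0.0001]
top head 1 top z 0.2384 rel TCP -0.0066 mid xy in tool [ 0.1351 -0.0017]
top neck 19 top z 0.2464 rel TCP 0.0014 mid xy in tool [ 0.0823 -0.0025]
t 23.78 pos [ 0.443  -0.1643  0.245 ] yaw -24.53 tilt [-0.24  0.1 ] | tool shift [-0.0085 -0.4006  0.0063] turn [-0.001  0.005 -0.337] | F [-0.  -0.  -4.6] M [0.14 0.19 0.  ] q [ 0.16  0.51  0.15  2.02 -0.12  0.62 -1.61] op 0.316 ff 50.0
```

```bash
cat > slope.py <<'E'
from h import *
for n in("scene","top"):
    p,D=snapshot(n);s=get_state();T=s["tool_pos"];M=R.from_quat(s["eef_rot"]).as_matrix();yaw=np.arctan2(M[1,0],M[0,0])
    P=cloud(n,D)-T;X=P[...,0]*np.cos(yaw)+P[...,1]*np.sin(yaw);Y=P[...,0]*np.sin(yaw)-P[...,1]*np.cos(yaw)
    o=[]
    for a in np.arange(.035,.095,.005):
        m=(abs(X-a)<.0025)&(abs(Y)<.008)&(abs(P[...,2])<.06)&(D>0)
        if m.sum()>6:o.append((a,np.percentile(P[m][:,2],75)))
    o=np.array(o)
    if len(o)>4:k=np.polyfit(o[:,0],o[:,1],1);print(n,len(o),"pitch deg",np.degrees(np.arctan(k[0])).round(2),"rel z at .075",np.polyval(k,.075).round(4),"res",np.std(o[:,1]-np.polyval(k,o[:,0])).round(4))
E
python3 slope.py
```

```text
scene 12 pitch deg -17.09 rel z at .075 0.0021 res 0.0007
```

```bash
python3 -m inch '-1 0 0 0 0 .06 0;-1 0 0 0 0 .09 0;-1 0 0 0 0 .09 0;-1 0 0 0 0 .057 0;-1 0 0 0 0 0 0;-1 0 0 0 0 0 0' 60|head -2; python3 slope.py; python3 -c "
from h import *
to(.6016,.2037,.2387,-5.2)"
```

```text
clock: 24.38
tool_pos: [0.4435, -0.1648, 0.2454]
scene 12 pitch deg 2.37 rel z at .075 0.0236 res 0.0007
top 12 pitch deg 2.32 rel z at .075 0.0247 res 0.0005
t 24.48 pos [ 0.4457 -0.1656  0.2461] yaw -24.56 tilt [15.22 -6.96] | tool shift [-0.0134 -0.4007  0.0037] turn [ 0.05  -0.294 -0.335] | F [ 0.3 -0.4 -3.8] M [0.36 0.6  0.05] q [ 0.1   0.44  0.17  2.28 -0.11  0.14 -1.64] op 0.313 ff 60.0
```

```bash
cat > w.py <<'E'
from h import *
import sys
x,y,z,yaw=map(float,sys.argv[1:])
s=get_state();M=R.from_quat(s["eef_rot"]).as_matrix();cur=np.arctan2(M[1,0],M[0,0]);d=np.radians(yaw)-cur
M2=R.from_euler("z",d).as_matrix()@M
print("t",s["clock"].__round__(2),"pos",s["tool_pos"].round(4),"yaw",np.degrees(cur).round(2),"F",s["contact_force"].round(1))
D=np.array([x,y,z])-s["tool_pos"]
print("turn first, tool rotvec",(M.T@[0,0,d]).round(4),"| shift now-axes",(M.T@D).round(4),"| shift after turn",(M2.T@D).round(4),"| world up in tool",(M.T@[0,0,1]).round(4))
E
python3 w.py .6016 .2037 .235 -5.2
```

```text
t 24.48 pos [ 0.4457 -0.1656  0.2461] yaw -24.56 F [ 0.3 -0.4 -3.8]
turn first, tool rotvec [ 0.0987  0.     -0.3232] | shift now-axes [-0.0145 -0.4007  0.0072] | shift after turn [ 0.1132 -0.382   0.0462] | world up in tool [ 0.2921  0.     -0.9564]
```

```bash
python3 -m inch '-1 -.0006 -.015 .0003 0 0 0;-1 -.001 -.028 .0005 0 0 0;-1 -.0013 -.0355 .0006 0 0 0;-1 -.0013 -.0355 .0006 0 0 0;-1 -.0013 -.0355 .0006 0 0 0;-1 -.0013 -.0355 .0006 0 0 0;-1 -.0013 -.0355 .0006 0 0 0;-1 -.0013 -.0355 .0006 0 0 0;-1 -.0013 -.0355 .0006 0 0 0;-1 -.0013 -.0355 .0006 0 0 0;-1 -.0013 -.0355 .0006 0 0 0;-1 -.0008 -.024 .0005 0 0 0;-1 -.0005 -.014 .0003 0 0 0;-1 .0197 0 0 0 0 0;-1 -.0197 0 0 0 0 0;-1 0 0 0 .0197 0 -.0646;-1 0 0 0 .0197 0 -.0646;-1 0 0 0 .0197 0 -.0646;-1 0 0 0 .0197 0 -.0646;-1 0 0 0 .0197 0 -.0646'|head -2;python3 -m inch '-1 0 0 0 0 0 0;-1 0 0 0 0 0 0;-1 0 0 0 0 0 0'|head -1; python3 w.py .6016 .2037 .12 -5.2; python3 slope.py
python3 - <<'E'
from h import *
p,d=snapshot("scene");q,_=snapshot("top")
cv2.imwrite("pics/c20.png",np.hstack([cv2.resize(p[220:470,220:470],None,fx=1.6,fy=1.6),cv2.resize(q[110:300,180:300],(253,400))])[:,:,::-1])
E
```

```text
clock: 26.15
tool_pos: [0.601, 0.2046, 0.2348]
clock: 26.4
t 26.4 pos [0.6008 0.2042 0.2349] yaw -5.29 F [-0.4  0.5 -5. ]
turn first, tool rotvec [ 0.0005  0.     -0.0015] | shift now-axes [-0.0328  0.0004  0.1102] | shift after turn [-0.0328  0.0004  0.1102] | world up in tool [ 2.921e-01  3.000e-04 -9.564e-01]
scene 12 pitch deg 1.93 rel z at .075 0.0245 res 0.0006
top 12 pitch deg 2.85 rel z at .075 0.0247 res 0.0006
```

View pics/c20.png

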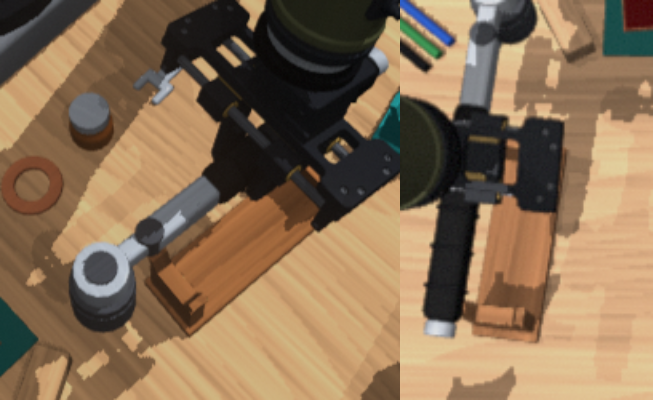

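Run:
```python
from h import *
for n in("scene","top"):
    p,D=snapshot(n);P=cloud(n,D);m=(np.hypot(P[...,0]-.742,P[...,1]-.191)<.035)&(P[...,2]>.25)&(P[...,2]<.275)&(D>0)
    a=cv2.minEnclosingCircle((P[m][:,:2]*1e3).astype(np.float32));print(n,m.sum(),a,np.median(P[m][:,2]))
    D=np.load(f"pics/{n}0.npy");P=cloud(n,D);m=(np.hypot(P[...,0]-.742,P[...,1]-.191)<.035)&(P[...,2]>.085)&(P[...,2]<.11)&(D>0)
    print(" at rest",m.sum(),cv2.minEnclosingCircle((P[m][:,:2]*1e3).astype(np.float32)),np.median(P[m][:,2]))
```

```text
scene 1304 ((736.305908203125, 192.54959106445312), 28.972000122070312) 0.2632695109952354
 at rest 811 ((735.1300048828125, 192.79339599609375), 27.94243621826172) 0.09263593411460103
top 537 ((735.5392456054688, 193.37164306640625), 27.615964889526367) 0.26320257509192124
 at rest 336 ((734.435791015625, 192.61534118652344), 27.079120635986328) 0.09233571977492655
```

```bash
python3 -m inch '-1 -.0054 .0005 .0143 0 0 0;-1 -.0073 0 .0239 0 0 0;-1 -.0088 0 .0287 0 0 0;-1 -.0088 0 .0287 0 0 0;-1 -.0073 0 .0239 0 0 0;-1 -.0044 0 .0143 0 0 0;-1 -.0022 0 .0072 0 0 0;-1 0 0 0 0 0 0;-1 0 0 0 0 0 0'|head -2; python3 w.py .6006 .2037 .0687 -5.2; python3 slope.py
```

```text
clock: 27.45
tool_pos: [0.6001, 0.2035, 0.088]
t 27.45 pos [0.6001 0.2035 0.088 ] yaw -5.22 F [-0.4  0.7 -5.2]
turn first, tool rotvec [ 0.0001  0.     -0.0003] | shift now-axes [-0.0052 -0.0003  0.0186] | shift after turn [-0.0052 -0.0003  0.0186] | world up in tool [ 2.937e-01  2.000e-04 -9.559e-01]
scene 12 pitch deg 2.11 rel z at .075 0.0239 res 0.0006
top 12 pitch deg 2.66 rel z at .075 0.0248 res 0.0009
```

```bash
python3 -m inch '-1 -.0012 0 .0038 0 0 0;-1 -.0012 0 .0038 0 0 0;-1 -.0009 0 .0029 0 0 0;-1 -.0009 0 .0029 0 0 0;-1 0 0 0 0 0 0'|head -2; python3 w.py .6006 .2037 .0687 -5.2; python3 -m inch '-1 -.0006 0 .0019 0 0 0;-1 -.0003 0 .001 0 0 0;-1 0 0 0 0 0 0' 40|head -2;python3 st.py
```

```text
clock: 27.97
tool_pos: [0.5993, 0.2033, 0.073]
t 27.97 pos [0.5993 0.2033 0.073 ] yaw -5.21 F [-0.6  0.4 -2.8]
turn first, tool rotvec [ 0.0001  0.     -0.0002] | shift now-axes [-0.0001 -0.0005  0.0045] | shift after turn [-0.0001 -0.0005  0.0045] | world up in tool [ 2.924e-01  5.000e-04 -9.563e-01]
clock: 28.22
tool_pos: [0.5996, 0.2033, 0.0703]
yaw -5.2 F tool [-0.4 -0.9  3.3] Mz -0.04 z 0.0703 nut in tool [-0.0088  0.4277] op 0.313
```

```bash
python3 -m inch '-1 0 0 0 0 0 0;-1 0 0 0 0 0 0;-1 -.0003 0 .001 0 0 0;-1 0 0 0 0 0 0;-1 0 0 0 0 0 0' 8|head -2;python3 st.py;python3 slope.py;python3 -m inch '-1 0 0 0 0 0 0;-1 0 0 0 0 0 0;-1 0 0 0 0 0 0' 3|head -1;python3 st.py;python3 slope.py
```

```text
clock: 28.63
tool_pos: [0.5996, 0.2033, 0.0697]
yaw -5.2 F tool [-0.6 -0.4 -1.2] Mz -0.05 z 0.0697 nut in tool [-0.0086  0.4277] op 0.315
scene 12 pitch deg 0.22 rel z at .075 0.0216 res 0.0006
top 12 pitch deg -0.23 rel z at .075 0.0217 res 0.0009
clock: 28.98
yaw -5.2 F tool [-1.   1.6 -3.6] Mz -0.03 z 0.0697 nut in tool [-0.0086  0.4277] op 0.316
scene 12 pitch deg -0.26 rel z at .075 0.0214 res 0.0006
top 12 pitch deg -0.4 rel z at .075 0.0214 res 0.0008
```

```bash
python3 -m inch '-.2 0 0 0 0 0 0;0 0 0 0 0 0 0;.3 0 0 0 0 0 0;.6 0 0 0 0 0 0;1 0 0 0 0 0 0;1 0 0 0 0 0 0;1 0 0 0 0 0 0;1 0 0 0 0 0 0;1 0 0 -.01 0 0 0;1 0 0 -.02 0 0 0;1 0 0 -.03 0 0 0;1 0 0 -.04 0 0 0;1 0 0 -.04 0 0 0;1 0 0 -.02 0 0 0;1 0 0 0 0 -.1 0;1 0 0 0 0 -.1 0;1 -.03 .01 0 0 -.09 0;1 -.04 .01 0 0 0 0;1 -.04 .01 0 0 0 0;1 0 0 0 0 0 0'|head -2;python3 - <<'E'
from h import *
p,d=snapshot("scene");q,d2=snapshot("top")
for n,D in(("scene",d),("top",d2)):
  for DD in(D,np.load(f"pics/{n}0.npy")):
    P=cloud(n,DD);m=(np.hypot(P[...,0]-.742,P[...,1]-.191)<.035)&(P[...,2]>.085)&(P[...,2]<.11)&(DD>0)
    print(n,m.sum(),cv2.minEnclosingCircle((P[m][:,:2]*1e3).astype(np.float32)),np.median(P[m][:,2]))
cv2.imwrite("pics/c21.png",np.hstack([cv2.resize(p[150:480,100:480],None,fx=1.2,fy=1.2),cv2.resize(q[110:300,180:300],(250,396))])[:,:,::-1])
E
```

```text
clock: 30.75
tool_pos: [0.4279, 0.1834, 0.2176]
scene 823 ((736.009521484375, 192.0133819580078), 28.87428855895996) 0.09231308038058594
scene 811 ((735.1300048828125, 192.79339599609375), 27.94243621826172) 0.09263593411460103
top 330 ((735.8384399414062, 189.27084350585938), 27.940092086791992) 0.09225445041764324
top 336 ((734.435791015625, 192.61534118652344), 27.079120635986328) 0.09233571977492655
```

View pics/c21.png

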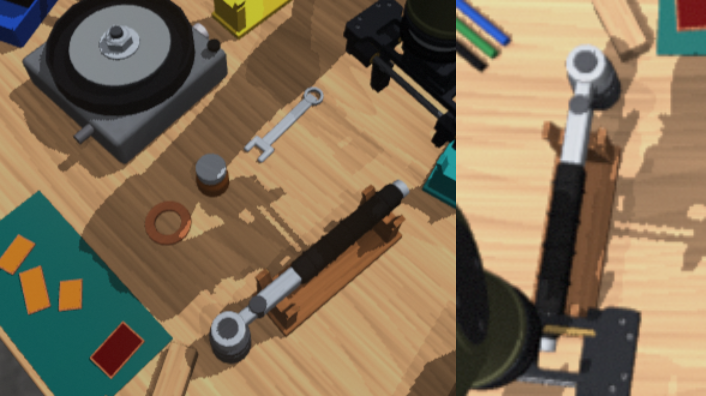

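The wrench lies in both saddles (scene crop ~300,270), straight, with the jar, foil roll and spanner unmoved and the gripper clear.

```bash
python3 -m inch '1 0 0 -.02 0 0 0;1 0 0 0 0 0 0;1 0 0 0 0 0 0;1 0 0 0 0 0 0'|head -1; python3 -c "
from plant import *
print(r.finish_job())"
```

```text
clock: 31.18
the job is handed in; nothing more can be done
None
```

I tightened the nut about 34° until the handle gave (joint about 0.13 rad by estimate), laid the wrench back within about 3 mm of its original place with the bystanders unmoved by eye, and handed the job in at about 31 s; no verdict was returned.

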